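# Index the sample turntable to the inspection camera

## Task

Turn the sample turntable by pushing with a fingertip against the tabs on its rim, until the spring cell (the tallest sample: square top plate on four small coil springs) stands centred right in front of the inspection camera's lens, then take the finger away and leave it at rest there. Do not touch or lift any of the samples, keep off the camera, and leave the other things on the bench where they are.

Things in the scene. Friction and masses are not known exactly. Their poses are not given: they have to be found in the camera images.
- turntable: the turntable's fixed pedestal, bolted to the 12 mm thick breadboard: a steel foot 124 mm across under the platter. Origin on the vertical turning axis at the breadboard's top face (12 mm above the bench top). Only the camera's arm lies under the platter's rim.
- platter_top (a point): centre of the platter's top face, on the turning axis. The black anodised platter is a disc 200 mm across and 10 mm thick, 38 to 48 mm above the breadboard. Six finger tabs stick out of its rim, and six sample nests of three 5 mm high steel pins lie on a circle of 72 mm radius, half-way in angle between the tabs; one nest is empty. The frame turns with the platter.
- tab (a point): middle of the outer end of one of the six equal finger tabs, at half its thickness, 135 mm from the turning axis and 43 mm above the breadboard. Each tab is 26 mm wide, 10 mm thick and sticks out 35 mm beyond the round rim; the others lie at every 60 degrees from this one. Between two tabs some 80 mm of rim is free for a finger. It turns with the platter.
- platter (a joint): turning angle of the platter, rad, growing anticlockwise seen from above, 0 at the start; it turns either way. At 0 the tabs lie at 30, 90, 150, 210, 270 and 330 degrees anticlockwise from turntable's x axis. The bearing drags (about 0.16 N m: some 1.5 to 2 N at a tab), so the platter stays where it is left and does not coast.
- lens (a point): centre of the front glass of the black inspection camera's lens (barrel 33 mm across), 165 mm from the turning axis, 66 mm above the breadboard, beside the rim on the side away from the robot. The point's x axis runs level along the optical axis, away from the turntable: the lens looks along -x straight at the turning axis. A sample centred before it has its centre on this axis, 93 mm from the glass.
- camera: the inspection camera (black body 56 x 50 x 50 mm, top 88 mm above the breadboard, 208 to 264 mm from the turning axis) on its 24 mm wide aluminium arm, which runs under the platter and is clamped round the pedestal. Fixed; must not be touched. Origin on the turning axis at the breadboard's top, x axis pointing to the camera.
- spring_cell: THE SAMPLE TO BRING ROUND, the spring cell: the tallest sample, 37 mm high, with four small upright coil springs under a square 34 mm steel top plate that has a small round button in its middle; stands in its nest on the platter, on the same 36 mm wide, 6 mm high round aluminium carrier as all samples; must not be touched or lifted; origin at the centre of its underside
- load_cell: sample: a round, low steel load cell, 33 mm across with a small stepped button on top, 22 mm high; stands in its nest on the platter, on the same 36 mm wide, 6 mm high round aluminium carrier as all samples; must not be touched or lifted; origin at the centre of its underside
- hex_standoff: sample: a hexagonal steel block 26 mm across flats, 23 mm high; stands in its nest on the platter, on the same 36 mm wide, 6 mm high round aluminium carrier as all samples; must not be touched or lifted; origin at the centre of its underside
- bearing: sample: a small ball bearing, 31 mm across with a hole, 15 mm high; stands in its nest on the platter, on the same 36 mm wide, 6 mm high round aluminium carrier as all samples; must not be touched or lifted; origin at the centre of its underside
- accelerometer: sample: a small 16 mm steel cube with a connector on one side, 20 mm high; stands in its nest on the platter, on the same 36 mm wide, 6 mm high round aluminium carrier as all samples; must not be touched or lifted; origin at the centre of its underside
- tape_roll: a white roll of tape lying flat beside the turntable, 72 mm across, 19 mm high; bystander; origin under its centre
- cal_weight: a steel calibration weight with a knob, 32 mm across, 43 mm high, standing beside the turntable; bystander; origin under its centre
- screwdriver: a screwdriver lying at the right end of the breadboard, about 170 mm long; bystander; origin under its middle
- canister: a black canister, 70 mm across, 105 mm high, at the left of the bench; bystander; origin under its centre

How it is judged:
By the outcome, as a careful person would: the job done as asked, in the order asked, and still so for the second after the job is handed in, with the robot touching nothing.
It also fails if it takes over 61 s, if anything falls off the work surface, if the arm or the gripper's body presses on something with over 40 N, if the wrist force passes 120 N, or if a joint passes its speed limit or range.

## Robot

A 6-joint arm with a two-finger parallel gripper is mounted at the origin on the work surface. World frame = base frame: x ahead of the robot, y to its left, z up, the work surface at z = 0. Lengths are in m, angles in rad, forces in N, time in s.
With the tool pointing down it reaches from about 0.35 to 0.975 m from the base axis. Payload 7.1 kg.
Tool frame: the origin (TCP) lies midway between the tips of the shut fingers; the grasp point (between the pads) lies 19 mm behind it; z points along the fingers, x is the direction in which the jaws open and shut, and the axes are right-handed (so a half turn about z gives the same grasp; the last joint's range is limited). The gripper opens to 88 mm and grips with 3 to 60 N. Pads are 20 mm wide; open, the fingers measure 115 mm over their backs; the gripper's body (75 mm by 178 mm) begins 61 mm behind the grasp point.
Start: joints at [-1.312, 0.423, 1.63, -0, 1.089, -0.019], TCP at [0.171, -0.601, 0.223] pointing down, gripper open.
Joint ranges: [-3, 3], [-0.9, 2.11], [0.09, 2.58], [-1.31, 4.45], [0.11, 2.69], [-2.54, 2.54]. Speed limits (rad/s): [2.39, 2.39, 3.01, 3.14, 3.14, 3.14].

## Interface

Orientations are given as a unit quaternion [w, x, y, z].
In Python, from station import move_pose, movel, movej, command_gripper, wait, inverse_kinematics, read_camera, camera_info, MotionError, job_done, get_time, get_joint_pos, get_qvel, get_effort, get_tcp_pos, get_ee_rot, get_ft_force, get_ft_torque, get_grip_width gives the robot as it stands. Calls block until the motion is done:
- move_pose(position, orientation): joint-space move of the TCP to a pose.
- movel(position, frame=None, v=0.15, until_force=None): straight line of the TCP; frame=None keeps the orientation; v is the mean speed in m/s. With until_force (N) it stops when the force on the tool has changed by that much, and returns True; else False.
- movej(angles): joint-space move.
- command_gripper(opening): opening from 0.0 (shut) to 1.0 (fully open); the grip force is fixed at half the most; returns when the fingers have stopped.
- wait(seconds).
- inverse_kinematics(position, orientation): joint angles nearest the present ones, or None.
- read_camera(name): name is "side" or "top" or "wrist"; returns the picture (400x640x3 uint8, red, green, blue); there is no depth.
- camera_info(name): a dict with "intrinsics" (3x3 intrinsics, pixels), "T" (4x4, takes a point from camera to world coordinates); the wrist camera has in their place "tool_from_camera" (4x4, takes a point from camera to tool coordinates, whose origin is the TCP and whose axes are the tool frame's). Camera axes: x right, y up, looking along -z (the intrinsics and any distortion apply to the point x, -y, -z); pixel columns grow to the right and rows downward; lengths in m; the calibration is good to about 2 mm. A picture is of the moment at which its call begins: read the wrist's pose just before it. camera_info takes no time and is no camera call.
A pose or a line that the arm cannot do raises MotionError and nothing moves.
- job_done(): hands the job in, once; it reports no verdict.
Readings, each from a call of its own:
- get_time(): time.
- get_joint_pos(): joint angles.
- get_qvel(): joint speeds.
- get_effort(): joint torques, N m.
- get_tcp_pos(): TCP position.
- get_ee_rot(): TCP orientation.
- get_ft_force(): force on the tool from outside, world axes, zero at the start.
- get_ft_torque(): the same for the moment, N m.
- get_grip_width(): opening from 0.0 (shut) to 1.0 (fully open).
Only numpy, scipy, OpenCV 4.12 (cv2) and the standard library are available. Lean on these libraries where they do the work, as an engineer would, in place of code of your own. Each camera call takes 0.05 s, during which the arm holds its last target.

## Working session

There is one attempt and no reset: what is moved stays moved. The work goes in short steps, each a Python script; the robot and the scene stay as the last script left them, time stands still between calls to the robot, and variables do not carry over. Pictures are saved under pics/ and viewed, and the job is handed in when it is done.

```bash
ls; mkdir -p pics; python3 - <<'E'
from station import *
import cv2
for n in ["side","top","wrist"]:
    im=read_camera(n); cv2.imwrite(f"pics/{n}0.png",im[:,:,::-1]); i=camera_info(n); print(n,i)
print(get_time(),get_tcp_pos(),get_ee_rot())
E
```

```text
pics
side {'intrinsics': array([[487.35630786,   0.        , 318.96054148],
       [  0.        , 487.35630786, 193.00876111],
       [  0.        ,   0.        ,   1.        ]]), 'T': array([[ 0.99319523,  0.07381866, -0.09007792,  0.43738122],
       [-0.11462856,  0.48295146, -0.86811185, -1.40532766],
       [-0.02057959,  0.87253005,  0.48812682,  0.92623461],
       [ 0.        ,  0.        ,  0.        ,  1.        ]])}
top {'intrinsics': array([[374.96602011,   0.        , 314.65375934],
       [  0.        , 374.96602011, 202.47533722],
       [  0.        ,   0.        ,   1.        ]]), 'T': array([[-1.15306037e-04,  9.80617715e-01, -1.95930816e-01,
         3.82345071e-01],
       [-9.99967083e-01, -1.70263764e-03, -7.93307772e-03,
         5.16718675e-02],
       [-8.11291573e-03,  1.95923452e-01,  9.80585632e-01,
         1.09626602e+00],
       [ 0.00000000e+00,  0.00000000e+00,  0.00000000e+00,
         1.00000000e+00]])}
wrist {'intrinsics': array([[360.31602578,   0.        , 315.97953984],
       [  0.        , 360.31602578, 197.16617068],
       [  0.        ,   0.        ,   1.        ]]), 'tool_from_camera': array([[ 9.99999293e-01, -1.18869126e-03,  2.23777386e-05,
         4.00184387e-04],
       [-1.14280980e-03, -9.66250509e-01, -2.57601722e-01,
        -6.94455496e-02],
       [ 3.27831418e-04,  2.57601515e-01, -9.66251185e-01,
        -1.62221910e-01],
       [ 0.00000000e+00,  0.00000000e+00,  0.00000000e+00,
         1.00000000e+00]])}
0.15 [ 0.17131102 -0.60061945  0.22208174] [-3.63984135e-04  7.98205798e-01 -6.02384555e-01 -4.68275126e-04]
```

View pics/top0.png

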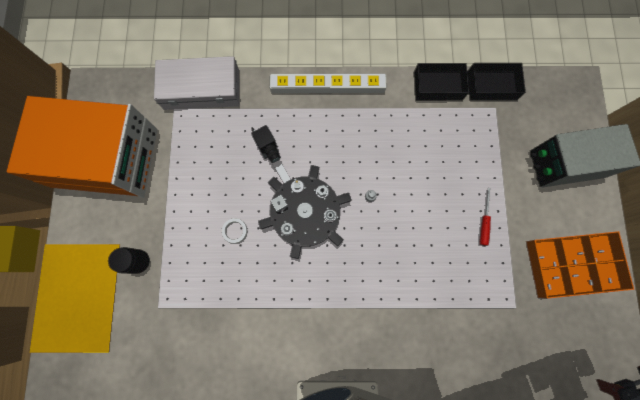

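View pics/side0.png

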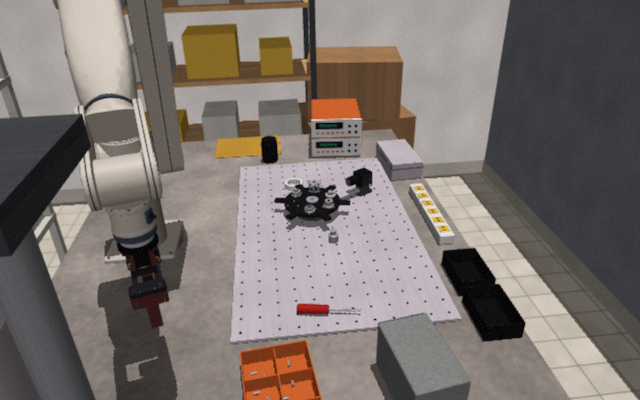

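The top view shows the turntable at about pixel (305,211), with the camera at (264,140), the tape at (234,231) and the weight at (371,196). I'll zoom in and get a rough position.

```bash
cat > h.py <<'E'
import numpy as np, cv2
from station import *
from scipy.spatial.transform import Rotation as R
def camT(n):
    i=camera_info(n)
    if n!="wrist": return i["intrinsics"],i["T"]
    T=np.eye(4);q=get_ee_rot();T[:3,:3]=R.from_quat([q[1],q[2],q[3],q[0]]).as_matrix();T[:3,3]=get_tcp_pos()
    return i["intrinsics"],T@i["tool_from_camera"]
def cast(K,T,uv,z):
    d=np.array([(uv[0]-K[0,2])/K[0,0],-(uv[1]-K[1,2])/K[1,1],-1.]);d=T[:3,:3]@d
    return T[:3,3]+d*(z-T[2,3])/d[2]
def proj(K,T,p):
    c=T[:3,:3].T@(np.asarray(p)-T[:3,3]);return np.array([K[0,2]+K[0,0]*c[0]/-c[2],K[1,2]+K[1,1]*c[1]/c[2]])
E
python3 - <<'E'
from h import *
K,T=camT("top")
for n,uv,z in [("plat",(305,211),.06),("lens cam",(264,140),.1),("tape",(234,231),.03),("wt",(371,196),.05)]: print(n,cast(K,T,uv,z))
im=cv2.imread("pics/top0.png")[110:270,210:400];cv2.imwrite("pics/topz.png",cv2.resize(im,None,fx=4,fy=3.75,interpolation=cv2.INTER_CUBIC)[:600])
E
```

```text
plat [0.56505375 0.08714943 0.06      ]
lens cam [0.76043334 0.2018557  0.1       ]
tape [0.51255885 0.29110863 0.03      ]
wt [ 0.60995206 -0.10056126  0.05      ]
```

View pics/topz.png

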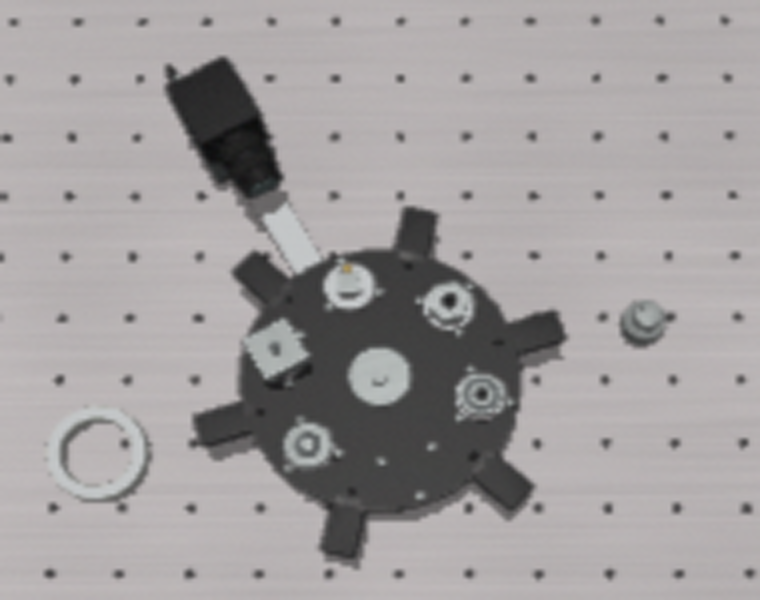

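The spring cell (square plate) is at upper left, about (277,348) in the zoomed view. It needs roughly 45° clockwise. Next I'll take a closer look with the wrist camera.

```bash
python3 - <<'E'
from h import *
command_gripper(0.0)
print(get_time(), get_joint_pos())
for yaw in (0,):
    q=[0,0.7071068,-0.7071068,0]  # tool x -> -y world
    try:
        move_pose([0.56,0.10,0.36],q)
    except MotionError as e: print(e)
print(get_time(), get_joint_pos(),get_tcp_pos())
K,T=camT("wrist"); np.savez("w1.npz",K=K,T=T)
cv2.imwrite("pics/w1.png",read_camera("wrist")[:,:,::-1])
E
```

```text
1.4917 [-1.31198076e+00  4.23067701e-01  1.62990194e+00 -3.54579046e-06
  1.08859569e+00 -1.90047453e-02]
4.35 [ 1.54701845e-01  2.10222687e-01  1.60735991e+00 -1.62463399e-04
  1.32426265e+00  1.72642938e+00] [0.56008671 0.09933881 0.35985145]
```

View pics/w1.png

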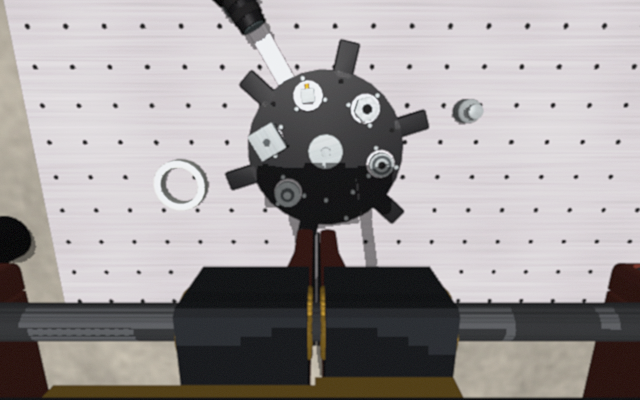

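The platter hub is at about (325,152), the spring cell plate at (267,142), and the lens is cut off at the top (245,20). I'll take one more view further forward.

```bash
python3 - <<'E'
from h import *
movel([0.62,0.13,0.42],v=0.25)
print(get_time(),get_tcp_pos())
K,T=camT("wrist"); np.savez("w2.npz",K=K,T=T)
im=read_camera("wrist")[:,:,::-1];cv2.imwrite("pics/w2.png",im)
cv2.imwrite("pics/w2z.png",cv2.resize(im[:200,220:470],None,fx=3,fy=3,interpolation=cv2.INTER_CUBIC))
E
```

```text
4.9083 [0.61948247 0.12957187 0.41892979]
```

View pics/w2z.png

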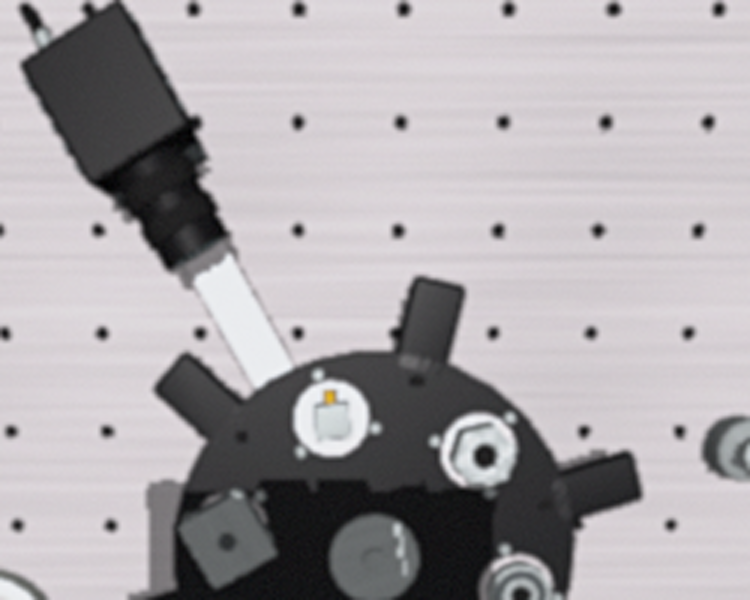

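The wrist view shows the lens front near zoomed (205,254), the camera body from (22,65) to (190,122), and the spring cell plate near (228,540). I'll enlarge and brighten the dark parts so I can pick points precisely.

```bash
python3 - <<'E'
import cv2,numpy as np
def g(im): return (255*(im/255.)**0.5).astype('uint8')
w2=cv2.imread("pics/w2.png");w1=cv2.imread("pics/w1.png")
a=cv2.resize(g(w2[0:100,220:320]),None,fx=6,fy=6,interpolation=cv2.INTER_CUBIC)
cv2.imwrite("pics/za.png",a)
b=cv2.resize(g(w1[30:230,220:440]),None,fx=3,fy=3,interpolation=cv2.INTER_CUBIC)
cv2.imwrite("pics/zb.png",b)
t=cv2.imread("pics/top0.png")
c=cv2.resize(g(t[120:170,245:305]),None,fx=12,fy=12,interpolation=cv2.INTER_CUBIC);cv2.imwrite("pics/zc.png",c)
E
```

```text
(no output)
```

View pics/za.png

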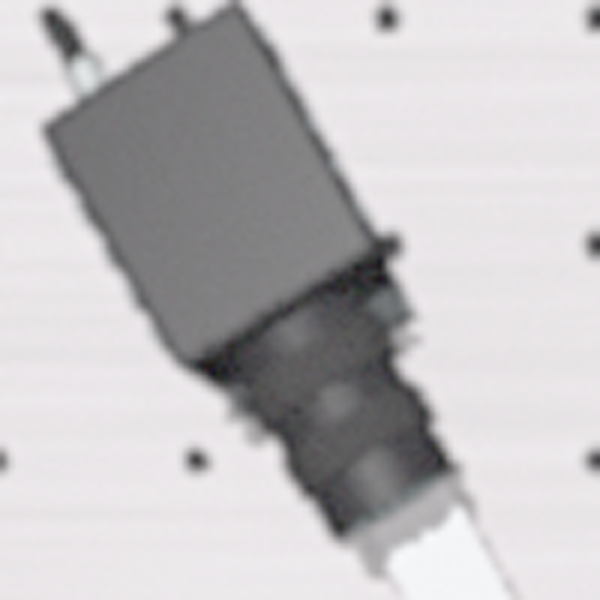

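View pics/zb.png

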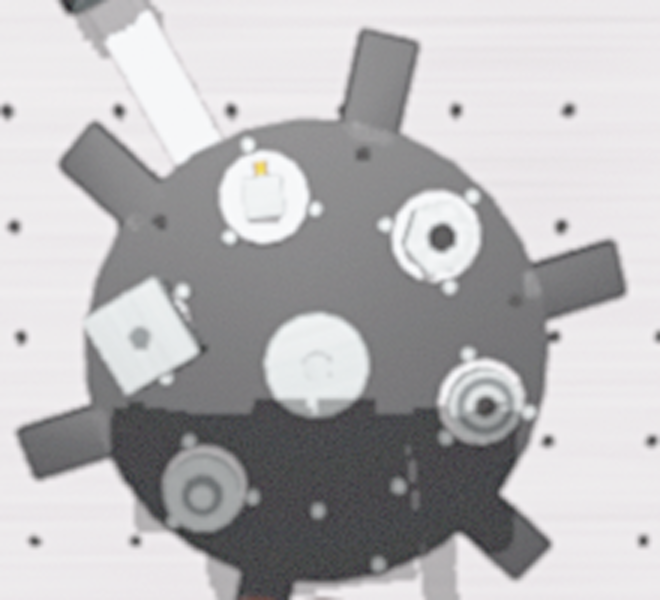

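View pics/zc.png

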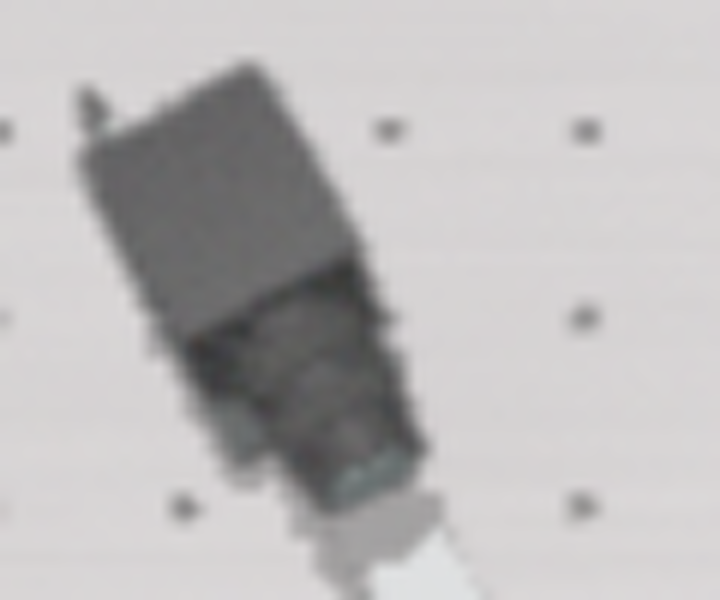

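The camera body's top corners and the tab corners are clear in these views. I'll fit centre, platter angle and camera direction separately for each view.

```bash
cat > fit.py <<'E'
from h import *
from scipy.optimize import least_squares
def un(p,fx,fy,ox,oy): p=np.array(p,float);return (p+.5)/[fx,fy]-.5+[ox,oy]
def fit(K,T,tabs,body,z0=None):
    tw=[cast(K,T,p,.060)[:2] for p in tabs]; bw=[cast(K,T,p,.100)[:2] for p in body]
    rad=np.hypot(135,13)/1000
    def model(x):
        cx,cy,th,ph=x; r=[]
        for p in tw:
            d=p-[cx,cy];a=np.arctan2(d[1],d[0]);k=round((a-th)/(np.pi/3));al=th+k*np.pi/3
            s=np.sign(np.sin(a-al));q=np.array([cx,cy])+.135*np.array([np.cos(al),np.sin(al)])+s*.013*np.array([-np.sin(al),np.cos(al)])
            r+=list(p-q)
        for p in bw:
            d=p-[cx,cy];u=np.array([np.cos(ph),np.sin(ph)]);n=np.array([-u[1],u[0]])
            l=.264 if d@u>.236 else .208; s=np.sign(d@n)*.025
            r+=list(p-([cx,cy]+l*u+s*n))
        return np.array(r)
    best=None
    for th0 in np.radians([0,15,30,45]):
        s=least_squares(model,[.565,.087,th0,np.radians(30)])
        if best is None or s.cost<best.cost: best=s
    return best.x,best.fun
if __name__=="__main__":
    w1=np.load("w1.npz");w2=np.load("w2.npz");Kt,Tt=camT("top")
    t1=un([(364,29),(419,45),(612,240),(626,291),(551,544),(517,578),(17,430),(38,479),(96,121),(60,162)],3,3,220,30)
    t2=un([(415,276),(465,290),(630,452),(641,494),(185,352),(155,390)],3,3,220,0)
    b2=un([(45,128),(240,3),(380,242),(190,362)],6,6,220,0)
    tt=un([(402,206),(437,214),(556,310),(566,342),(262,252),(233,272),(193,420),(535,487),(511,517)],4,3.75,210,110)
    bt=un([(80,158),(255,65),(352,250),(180,340)],12,12,245,120)
    for n,K,T,t,b in [("w1",w1["K"],w1["T"],t1,[]),("w2",w2["K"],w2["T"],t2,b2),("top",Kt,Tt,tt,bt)]:
        x,f=fit(K,T,t,b);print(n,x[:2],np.degrees(x[2:]),"rms mm",1e3*np.sqrt(np.mean(f**2)))
        for k in range(6): pass
    pl=un([(154,277),(200,350),(132,395),(85,322)],3,3,220,30)
    P=np.mean([cast(w1["K"],w1["T"],p,.095) for p in pl],0)[:2];x,f=fit(w1["K"],w1["T"],t1,[]);d=P-x[:2];print("spring",P,np.hypot(*d),np.degrees(np.arctan2(d[1],d[0])))
    p=un([(140,337)],3,3,220,30)[0]
E
python3 fit.py
```

```text
w1 [0.56796159 0.08681944] [47.63987817 30.        ] rms mm 2.225915263718004
w2 [0.56717918 0.08719046] [-12.12655364  29.63075942] rms mm 1.844451927185268
top [0.56557183 0.08792367] [-12.50344612  29.87577655] rms mm 2.0891788382336633
spring [0.58320825 0.15617727] 0.07101386000058597 77.60208321594264
```

The views agree on axis ≈ (0.567, 0.087), tabs at 47.7° + k·60°, spring cell at 77.7° and camera at about 29.7°. So the platter needs about 48° clockwise. I'll push the robot-side tab (167.7°) with shut fingers, stopping about 4° short, then re-measure.

```bash
cat >> h.py <<'E'
C=np.array([.567,.0872]);RHO=.121
def pose(a,z,rho=RHO):
    a=np.radians(a);q=(R.from_euler('z',a-np.pi/2)*R.from_euler('x',np.pi)).as_quat()
    return [C[0]+rho*np.cos(a),C[1]+rho*np.sin(a),z],[q[3],q[0],q[1],q[2]]
E
python3 - <<'E'
from h import *
p,q=pose(191,.20);move_pose(p,q);print(get_time(),get_joint_pos())
p,q=pose(191,.044);print("blocked",movel(p,q,v=.12,until_force=6))
print(get_tcp_pos())
E0=get_ft_force()
for a in np.arange(187,136.5,-5):
    p,q=pose(a,.044);movel(p,q,v=.05);f=get_ft_force()-E0
    print(a,round(get_time(),1),np.round(f,1))
E
```

```text
7.8167 [ 1.15772426e-01  2.01568504e-01  2.01678346e+00 -9.87840733e-07
  9.22845261e-01 -1.64665002e+00]
blocked False
[0.44870191 0.06417302 0.04451195]
187.0 9.6 [ 0.5 -0.2  0.2]
182.0 9.9 [ 0.8  0.3 -0.7]
177.0 10.3 [0.9 0.  1.1]
172.0 10.7 [ 1.5  0.1 -0.3]
167.0 11.0 [ 0.7 -0.4  0.5]
162.0 11.4 [ 0.6 -0.1 -0.3]
157.0 11.7 [ 0.9 -0.2  0.1]
152.0 12.1 [0.9 0.2 0.4]
147.0 12.4 [-0.1 -0.8 -0.1]
142.0 12.8 [1.2 0.  0.6]
137.0 13.2 [ 1.1 -0.7 -1.1]
```

```bash
python3 - <<'E'
from h import *
print(get_tcp_pos())
im=read_camera("top")[:,:,::-1]
g=(255*(im/255.)**.6).astype('uint8')
cv2.imwrite("pics/t2.png",cv2.resize(g[110:270,210:400],None,fx=4,fy=3.75,interpolation=cv2.INTER_CUBIC))
E
```

```text
[0.47838079 0.16954665 0.0439734 ]
```

View pics/t2.png

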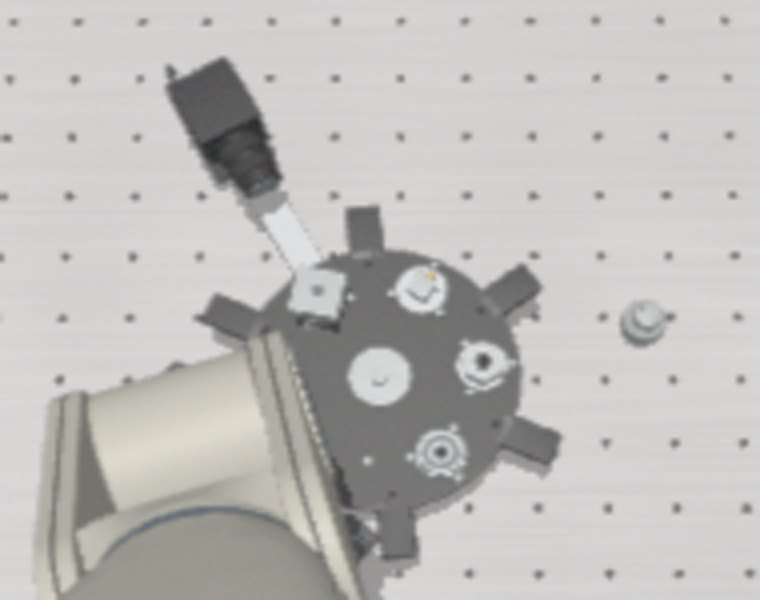

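The platter has turned. The spring cell is at zoomed (318,290), just short of the optical axis. I'll measure the angle from this view.

```bash
python3 - <<'E'
from fit import *
K,T=camT("top")
tt=un([(345,208),(381,206),(525,265),(542,290),(562,437),(549,472),(214,294),(196,318)],4,3.75,210,110)
bt=un([(80,158),(255,65),(352,250),(180,340)],12,12,245,120)
x,f=fit(K,T,tt,bt);print(x[:2],np.degrees(x[2:])%60,1e3*np.sqrt(np.mean(f**2)))
# spring button vs initial view
for p in [(277,348),(318,290)]:
    P=cast(K,T,un([p],4,3.75,210,110)[0],.097)[:2]-x[:2];print(np.hypot(*P),np.degrees(np.arctan2(P[1],P[0])))
E
```

```text
[0.56572468 0.08938417] [ 5.25870626 29.59353423] 1.6479160523937395
0.06968889591142471 76.24564312738288
0.0721238643924083 34.03428858220175
```

About 5.2° remain. I'll push to 132°, back the finger off, lift and inspect with the wrist camera.

```bash
python3 - <<'E'
from h import *
for a in (134.5,132.0):
    p,q=pose(a,.044);movel(p,q,v=.04)
wait(.3)
for a in (136,141): p,q=pose(a,.044);movel(p,q,v=.06)
p,q=pose(141,.20);movel(p,q,v=.15)
qq=[0,0.7071068,-0.7071068,0]
# camera view from +... keep same as w2
move_pose([0.57,0.12,0.42],[0,0.7071068,-0.7071068,0])
wait(.3)
print(get_time(),get_tcp_pos())
K,T=camT("wrist"); np.savez("w3.npz",K=K,T=T)
im=read_camera("wrist")[:,:,::-1];cv2.imwrite("pics/w3.png",im)
g=(255*(im/255.)**.5).astype('uint8')
cv2.imwrite("pics/w3z.png",cv2.resize(g[:190,200:450],None,fx=3,fy=3,interpolation=cv2.INTER_CUBIC))
E
```

```text
18.2 [0.56993562 0.12002903 0.41984347]
```

View pics/w3z.png

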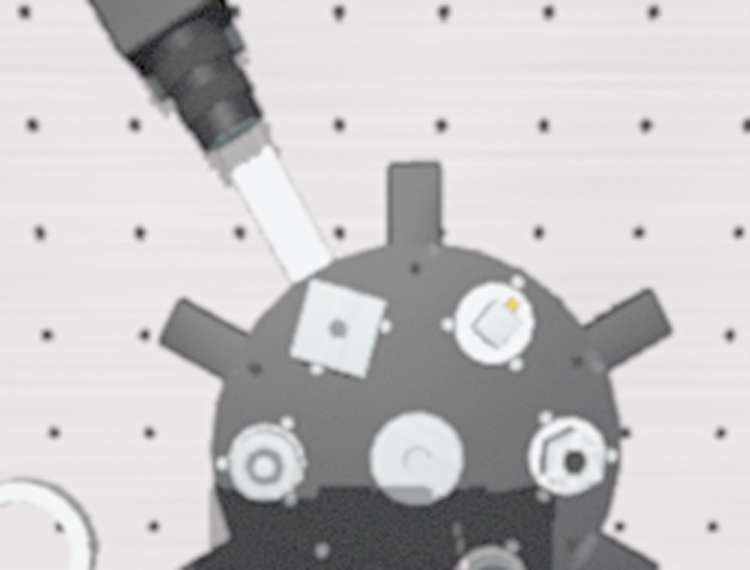

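The spring cell (338,328) now lies on the line from the hub (416,458) to the lens (235,137). I'll take two more views, from the w2 pose and the top camera, to get exact numbers.

```bash
python3 - <<'E'
from fit import *
w=np.load("w3.npz")
t3=un([(388,162),(441,162),(652,290),(671,329),(182,299),(160,342)],3,3,200,0)
x,f=fit(w["K"],w["T"],t3,[]);print("w3",x[:2],np.degrees(x[2])%60,1e3*np.sqrt(np.mean(f**2)))
c=x[:2]
P=cast(w["K"],w["T"],un([(338,328)],3,3,200,0)[0],.097)[:2]-c;print("button",np.hypot(*P),np.degrees(np.arctan2(P[1],P[0])))
L=cast(w["K"],w["T"],un([(238,131)],3,3,200,0)[0],.090)[:2]-c;print("lens~",np.hypot(*L),np.degrees(np.arctan2(L[1],L[0])))
movel([0.62,0.13,0.42],v=0.25);wait(.2)
K,T=camT("wrist"); np.savez("w4.npz",K=K,T=T)
g=lambda im:(255*(im/255.)**.5).astype('uint8')
im=read_camera("wrist")[:,:,::-1];cv2.imwrite("pics/w4z.png",cv2.resize(g(im[:200,220:470]),None,fx=3,fy=3,interpolation=cv2.INTER_CUBIC))
move_pose([0.3,-0.35,0.35],[0,0.7071068,-0.7071068,0])
im=read_camera("top")[:,:,::-1];cv2.imwrite("pics/t4z.png",cv2.resize(g(im[110:270,210:400]),None,fx=4,fy=3.75,interpolation=cv2.INTER_CUBIC))
print(get_time())
E
```

```text
w3 [0.56690855 0.08678172] 1.3286421946237479 1.9114227675197093
button 0.07292690233699982 31.00849553678653
lens~ 0.16399563419108257 29.130012981960046
20.9833
```

View pics/w4z.png

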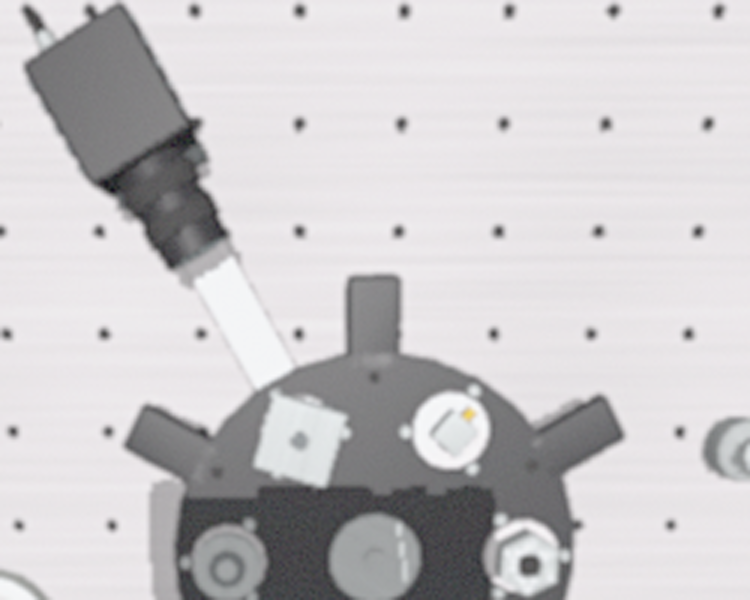

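View pics/t4z.png

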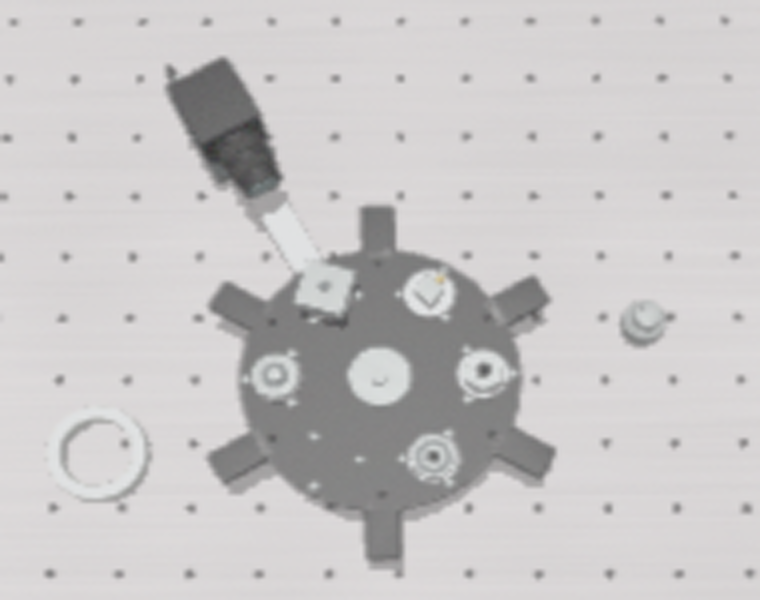

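```bash
python3 - <<'E'
from fit import *
w=np.load("w4.npz")
t4=un([(347,276),(400,276),(606,396),(624,436),(147,404),(126,445)],3,3,220,0)
b4=un([(25,66),(122,3),(193,122),(98,182)],3,3,220,0)
K,T=camT("top")
tt=un([(360,206),(394,206),(537,277),(551,303),(556,451),(541,480),(223,282),(208,305),(208,458),(224,485),(366,560),(402,560)],4,3.75,210,110)
bt=un([(80,158),(255,65),(352,250),(180,340)],12,12,245,120)
bu=[un([(300,441)],3,3,220,0)[0],un([(325,287)],4,3.75,210,110)[0]]
for n,k,t,a,b,u in [("w4",w["K"],w["T"],t4,b4,bu[0]),("top",K,T,tt,bt,bu[1])]:
    x,f=fit(k,t,a,b);d=cast(k,t,u,.097)[:2]-x[:2]
    th=np.degrees(x[2:]);print(n,x[:2],th[0]%60,th[1],"rms",1e3*np.sqrt(np.mean(f**2)),"err tabs",(th[0]+30-th[1]+30)%60-30,"err button",np.degrees(np.arctan2(d[1],d[0]))-th[1],np.hypot(*d))
E
```

```text
w4 [0.56718058 0.08663492] 1.2183684992858872 29.67828634061413 rms 1.8401895971247777 err tabs 1.5400821586717655 err button 1.512619204255838 0.07297161500539627
top [0.56615525 0.08782014] 1.0095231838164598 29.965823493582448 rms 1.7081132207890621 err tabs 1.0436996902340105 err button 1.1390731715303843 0.07192649681763277
```

Every estimate says about 1.3° (1.7 mm) is still missing. I'll do one more nudge with the finger, to 130.7°.

```bash
python3 - <<'E'
from h import *
p,q=pose(142,.20);move_pose(p,q)
p,q=pose(142,.044);print("blocked",movel(p,q,v=.1,until_force=6))
p,q=pose(135,.044);movel(p,q,v=.06)
p,q=pose(130.7,.044);movel(p,q,v=.03);wait(.3)
for a in (136,142): p,q=pose(a,.044);movel(p,q,v=.06)
p,q=pose(142,.20);movel(p,q,v=.15)
move_pose([0.62,0.13,0.42],[0,0.7071068,-0.7071068,0]);wait(.2)
K,T=camT("wrist"); np.savez("w5.npz",K=K,T=T)
g=lambda im:(255*(im/255.)**.5).astype('uint8')
im=read_camera("wrist")[:,:,::-1];cv2.imwrite("pics/w5z.png",cv2.resize(g(im[:200,220:470]),None,fx=3,fy=3,interpolation=cv2.INTER_CUBIC))
move_pose([0.3,-0.35,0.35],[0,0.7071068,-0.7071068,0]);wait(.2)
im=read_camera("top")[:,:,::-1];cv2.imwrite("pics/t5z.png",cv2.resize(g(im[110:270,210:400]),None,fx=4,fy=3.75,interpolation=cv2.INTER_CUBIC))
print(get_time())
E
```

```text
blocked False
32.35
```

View pics/w5z.png

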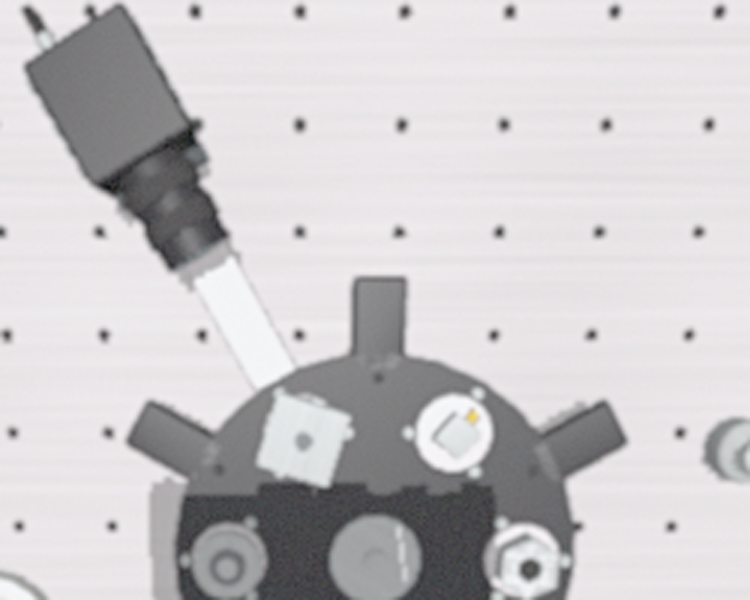

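View pics/t5z.png

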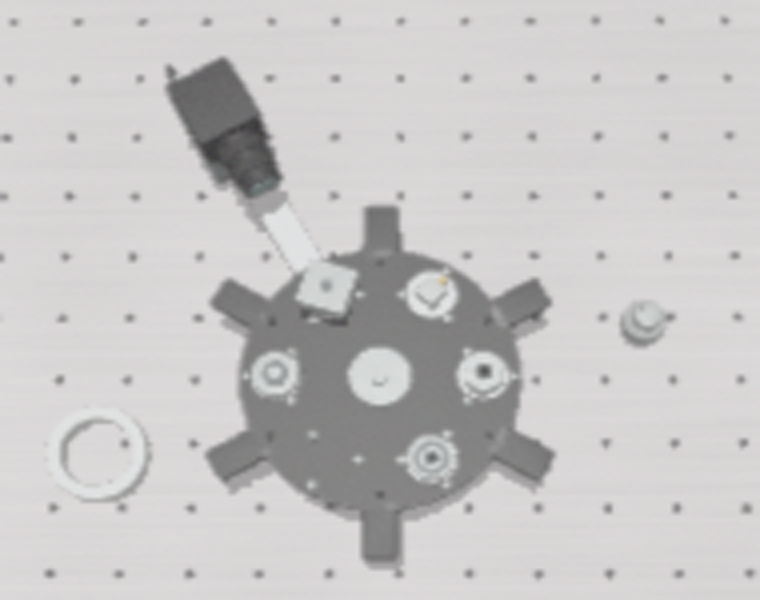

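The spring cell is now at (305,440) in the wrist view and (327,286) in the top view. Bystanders and samples are where they were. I'll run the numeric check.

```bash
python3 - <<'E'
from fit import *
w=np.load("w5.npz")
t4=un([(354,278),(406,278),(608,401),(627,440),(151,401),(128,442)],3,3,220,0)
b4=un([(25,66),(122,3),(193,122),(98,182)],3,3,220,0)
K,T=camT("top")
tt=un([(364,206),(399,206),(539,279),(552,304),(555,454),(539,483),(226,279),(211,303),(206,455),(222,483),(362,560),(399,560)],4,3.75,210,110)
bt=un([(80,158),(255,65),(352,250),(180,340)],12,12,245,120)
bu=[un([(305,440)],3,3,220,0)[0],un([(326.5,286)],4,3.75,210,110)[0]]
for n,k,t,a,b,u in [("w5",w["K"],w["T"],t4,b4,bu[0]),("top",K,T,tt,bt,bu[1])]:
    x,f=fit(k,t,a,b);d=cast(k,t,u,.097)[:2]-x[:2]
    th=np.degrees(x[2:]);print(n,x[:2],th[0]%60,th[1],"rms",1e3*np.sqrt(np.mean(f**2)),"err tabs",(th[0]+30-th[1]+30)%60-30,"err button",np.degrees(np.arctan2(d[1],d[0]))-th[1],np.hypot(*d))
E
```

```text
w5 [0.56730369 0.08649403] 0.2524591561017573 29.70406223742593 rms 1.90246879789162 err tabs 0.5483969186758344 err button -0.16431972476570778 0.07272919657253173
top [0.56623511 0.08758649] 59.97030364659845 30.02317203525023 rms 1.6238020593766822 err tabs -0.05286838865178112 err button 0.27133783492960006 0.07210158777457792
```

Errors average about 0.15° (0.2 mm), so I'm handing in. The arm is clear and everything is at rest.

```bash
python3 - <<'E'
from station import *
print(get_time(),abs(get_qvel()).max(),get_tcp_pos());job_done()
E
```

```text
32.35 0.004521714255514089 [ 0.30040398 -0.34981457  0.34999944]
the job is handed in; nothing more can be done
```

I turned the platter about 48° clockwise by pushing the tab nearest the robot with the shut fingers. The spring cell now stands in front of the lens. It took three pushes: a main push, a top-up of about 5°, and a final nudge of about 1.3°. I then backed the finger off, moved the arm clear and handed the job in at 32.4 s of the 61 s allowed.

**Centring:** the last checks put the spring cell within about 0.6° of the optical axis. The four readings were:

| View | Tabs | Top button |
|---|---|---|
| Wrist | +0.55° | −0.16° |
| Top | −0.05° | +0.27° |

They average about +0.15°, or 0.2 mm. The two wrist readings differ by 0.7°, which is about what hand-picked pixels can give; the fits had about 2 mm residual.

**Other things:** in the last pictures the samples were still in their nests. The tape roll, weight and inspection camera had not moved. I did not check the screwdriver or canister again, but the arm never went near them.

**Force:** the wrist readings during the main push were no more than about 2 N, close to noise, so I confirmed the turning from the pictures instead.

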